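# Lift a hot circuit board off the preheater with a spatula

## Task

The circuit board on the preheater is hot: slide the steel spatula under it, lift it off and set it gently, level and centred, across the two rails of the cooling stand. Then draw the spatula out and lay it flat on the bench, away from the stand and the preheater. Do not touch the board with the gripper, do not drop it, and leave the other things on the bench where they are.

Things in the scene. Friction and masses are not known exactly. Their poses are not given: they have to be found in the camera images.
- board: Hot green circuit board, rigid plate 80 (its x) by 120 (its y) by 2.4 mm, 70 to 130 g, with components up to 10 mm tall on top only. Origin: centre of its flat underside; z up. It starts lying loose across the two ledges of the preheater, its x roughly along the preheater's x.
- spatula: Spatula, 150 g. Steel blade 100 (x) by 60 (y) by 2.5 mm, flat on the bench. Origin: centre of the blade's underside; +x to its free front edge. At x = -48 a 24 mm wide strap rises, leaning back, to a level wooden handle from x = -65 to -165, 18 mm wide, 24 mm tall, its centre line 50 mm above the underside. Balances 30 mm behind the origin: it stands on its blade. Grip firmly.
- spatula_grip (a point): Point on the spatula's handle centre line near its front end where it is well gripped from above: 98 mm behind the blade's centre, 50 mm above the blade's underside.
- preheater: Fixed grey housing 150 (x) by 200 (y) mm, top 40 mm above the bench. On top two steel ledges along x, 130 long, 10 wide, 12 high, centred at y = -47 and 47: the board lies across them, underside 52 mm above the bench; below it a slot 84 wide, 12 high, open towards -x (robot's side) and +x. Origin: centre of its underside on the bench.
- stand: Fixed cooling stand: dark base plate 110 (x) by 140 (y) by 6 mm, on it two thin upright aluminium walls (the rails) along x, 110 long, 8 thick, centred at y = -46 and 46, tops 60 mm above the bench; 84 mm free between them, open above and at both x ends. -x is the robot's side. Origin: centre of its underside on the bench.
- stand_seat (a point): Point midway between the two rails, level with their tops (60 mm above the stand's origin): where the centre of the board's underside belongs.
- mug: White ceramic mug, bystander, 80 mm wide, 90 mm tall; origin under its centre.
- multimeter: Yellow and black multimeter lying flat, bystander, 150 by 75 by 32 mm; origin under its centre.
- flux_bottle: Small bottle, bystander, 36 mm wide, 85 mm tall; origin under its centre.
- screwdriver: Screwdriver lying on the bench, bystander; origin near its middle.
- pliers: Pliers with red handles lying on the bench, bystander, about 190 mm long, 14 mm high; origin at the pivot.
- spare_board: Smaller cold circuit board lying on the bench, bystander, 60 by 90 mm; origin under its centre.
There are look-alikes about, which are no part of the job. Leave any orange, purple or yellow look-alike of the board alone.

How it is judged (in metres and radians):
On the way, in this order (a step that is already met when the one before it is completed fails the run):
1. the board is lifted clear of the preheater on the spatula's blade (contact force between board and spatula above 0.2 N and z of board in the frame of preheater above 0.065 m and contact force between board and preheater below 0.01 N), for 0.2 s.
2. the board lies across both rails of the stand, free of the spatula (horizontal distance between board and stand_seat below 0.025 m and y of board in the frame of stand between -0.014 and 0.014 m and z of board in the frame of stand between 0.056 and 0.064 m and angle between board's own z axis and vertical below 0.06 rad and angle between the x axis of board and the x axis of stand, either way round below 0.2 rad and contact force between board and stand above 0.2 N and contact force between board and spatula below 0.02 N), for 0.2 s.
At the end, for the whole second after the job is handed in: The board lies still and level (within 0.06 rad) on both rails of the stand, its centre within 25 mm of the middle, at most 14 mm sideways, turned less than 0.2 rad from the stand; the spatula lies still on its blade, flat on the bench, touching neither board, stand nor preheater (all of step 2 and linear speed of each of board, spatula below 0.02 m/s and height (world z) of spatula between -0.004 and 0.006 m and angle between spatula's own z axis and vertical below 0.08 rad and contact force between spatula and stand below 0.02 N and contact force between spatula and preheater below 0.02 N).
It fails at once if the gripper or arm touches the hot board (contact force between any of the fingers, the arm and board above 0.3 N).
It fails at once if the board is dropped (falls more than about 20 mm) or thrown (contact force between board and spatula below 0.005 N and linear speed of board above 0.6 m/s).
It fails at once if the board ends up on the bench (height (world z) of board below 0.03 m).
It fails at once if another thing on the bench is moved by more than 30 mm (distance of any of mug, multimeter, flux_bottle, screwdriver, pliers, spare_board from where it was at the start of the episode above 0.03 m).
It also fails if it takes over 61 s, if anything falls off the work surface, if the arm or the gripper's body presses on something with over 40 N, if the wrist force passes 120 N, or if a joint passes its speed limit or range.

## Robot

A 6-joint arm with a two-finger parallel gripper is mounted at the origin on the work surface. World frame = base frame: x ahead of the robot, y to its left, z up, the work surface at z = 0. Lengths are in m, angles in degrees, forces in N, time in s.
With the tool pointing down it reaches from about 0.25 to 0.725 m from the base axis. Payload 9.7 kg.
Tool frame: the origin (TCP) lies on the centre line of the jaws, within the pads' length; the fingertips stand tip_extent ahead of it and the grasp point (between the pads) lies 3 mm ahead of it (tip_extent is the distance from the TCP to the fingertips, in m); z points along the fingers, y is the line along which they close (so a half turn about z gives the same grasp; the last joint's range is limited). The gripper opens to 85 mm and grips with 20 to 120 N. Pads are 22 mm wide; open, the fingers measure 114 mm over their backs; the gripper's body (76 mm by 85 mm) begins 54 mm behind the grasp point. The pads swing forward as they close: fully open they stand 13 mm farther back than shut.
Start: joints at [-63.656, 4.979, 10.078, 95.1, 0, 90], TCP at [0.244, -0.493, 0.253] pointing down, gripper open.
Joint ranges: [-179.16, 179.16], [-48.56, 103.87], [-65.8, 70.77], [-126.05, 130.52], [-82.76, 87.17], [-180, 180]. Speed limits (degrees/s): [127.2, 127.2, 147.25, 180, 180, 180].

## Interface

Orientations are given as [roll, pitch, yaw] about the fixed x, y, z axes, in that order (R = Rz(yaw) Ry(pitch) Rx(roll)).
In Python, from workcell import * gives the robot as it stands.
- The arm moves only by the tool servo_tool, never from a script. Its argument "rows" is a list of rows, each an object with "offset": the shift along the tool's x, y, z as a fraction of full scale, a list of three; "yaw": the turn about the tool's z as a fraction of full scale; "claw": the closure, from 0 (fully open) to 1 (shut). A call has 1 to 12 rows; each row is the pose to reach, as a shift and turn from the pose commanded when the call began, along the tool's axes at that moment, turning the shorter way round; what a row does not reach only later rows make up. Full scale, the value 1, is 0.1 m for a shift and pi rad for a turn. A row lasts 1/8 s, in which the tool goes at most 62.5 mm and 10.7 degrees, less where a joint would pass 70% of its speed; a pose out of reach is approached as far as the arm can. A call with a number of a shift or a turn outside -1 to 1 is refused whole. A call with a gripper value outside its range is refused whole. The fingers move at their own pace and stop on an object; "squeeze" is the grip in N (left out, the last holds). Time passes only in rows, so rows that repeat a pose let the fingers close. It gives the time, the measured TCP pose, the force, the opening and the grip force at its end, in the units of the state.
- get_obs(): the state, without advancing time (a new reading comes with each control period).
- camera(name): name is "scene" or "side" or "wrist"; returns (picture, depth): 420x560x3 uint8, red, green, blue; 420x560 float32, m along the optical axis (not along the pixel's ray), 0 where there is no reading.
- camera_info(name): a dict with "fx", "fy", "cx", "cy" (pixels), "cam_to_world" (4x4, takes a point from camera to world coordinates); the wrist camera has in their place "hand_eye" (4x4, takes a point from camera to tool coordinates, whose origin is the TCP and whose axes are the flange's). Camera axes: x right, y up, looking along -z (the intrinsics and any distortion apply to the point x, -y, -z); pixel columns grow to the right and rows downward; lengths in m; the calibration is good to about 2 mm. The wrist camera is an equidistant fisheye: a pixel r from the principal point sees the ray r / f radians off the axis. A picture is of the moment at which its call begins: read the wrist's pose just before it. camera_info takes no time and is no camera call.
- job_done(): hands the job in; it is judged then, once.
The state is a dict: "time": time; "q": joint angles; "qd": joint speeds; "joint_efforts": joint torques, N m; "ee_pos": TCP position; "tcp_rot": TCP orientation; "wrist_force": force on the tool from outside, world axes, zero at the start; "torque": the same for the moment, N m; "opening": finger opening in m; "grasp_force": force on a finger pad.
Only numpy, scipy, OpenCV 4.12 (cv2) and the standard library are available. Lean on these libraries where they do the work, as an engineer would, in place of code of your own. Each camera call takes 0.05 s, during which the arm holds its last target. There are 200 camera calls.

## Working session

There is one attempt and no reset: what is moved stays moved. The work goes in short steps, Python scripts to look and compute and a tool call to move; the robot and the scene stay as the last step left them, time stands still between calls to the robot, and variables do not carry over. Pictures are saved under pics/ and viewed, at most 10 in all, crops included, and the job is handed in when it is done.

Besides the shell and the picture viewer there is one more tool, called after "Emit:" by a JSON object that holds its "api" and its "payload". servo_tool: Moves the arm, as the interface text tells. Its arguments: {"type":"object","properties":{"rows":{"type":"array"},"squeeze":{"type":"number"}},"required":["rows"]}

```bash
mkdir -p pics; ls; python3 - <<'E'
from workcell import *
import cv2,numpy as np
o=get_obs();print(o)
for n in("scene","side"):
    p,d=camera(n);cv2.imwrite(f"pics/{n}0.png",p[:,:,::-1]);np.savez(f"{n}0.npz",p=p,d=d)
    i=camera_info(n);print(n,i)
E
```

```text
pics
{'time': 0.0, 'q': array([-6.36555815e+01,  5.01031534e+00,  1.00347861e+01,  9.50983565e+01,
       -7.65347378e-04,  8.99988858e+01]), 'qd': array([ 0.03277371,  0.03195477, -0.01732903,  0.06564998,  0.0385297 ,
       -0.01161302]), 'joint_efforts': array([-3.05121837e-03, -5.20387888e+01,  4.64806867e+01,  1.61532999e-02,
       -3.28179954e-05, -7.75123699e-07]), 'ee_pos': array([ 0.24398343, -0.49270887,  0.25259354]), 'tcp_rot': array([-1.79926114e+02,  7.63909926e-04,  2.63455337e+01]), 'wrist_force': array([0.21450701, 0.121273  , 0.16988549]), 'torque': array([-0.03112024, -0.04472965, -0.00964401]), 'grasp_force': 0.0, 'opening': 0.08518266109844488}
scene {'fx': 525.8912903032557, 'fy': 525.8912903032557, 'cx': 276.8600301029241, 'cy': 205.6837896040803, 'cam_to_world': array([[-0.53718319, -0.49916244,  0.6799052 ,  1.59215966],
       [ 0.84323463, -0.33668048,  0.41904845,  0.67724496],
       [ 0.01973756,  0.79842539,  0.60177016,  1.00942519],
       [ 0.        ,  0.        ,  0.        ,  1.        ]])}
side {'fx': 409.1445375297041, 'fy': 409.1445375297041, 'cx': 282.0920821907702, 'cy': 212.3123578900516, 'cam_to_world': array([[-0.94543849, -0.1948492 ,  0.26111272,  0.87822331],
       [ 0.32572553, -0.58251106,  0.7447038 ,  1.07600973],
       [ 0.00699611,  0.78912271,  0.61419573,  0.92710872],
       [ 0.        ,  0.        ,  0.        ,  1.        ]])}
```

View pics/scene0.png

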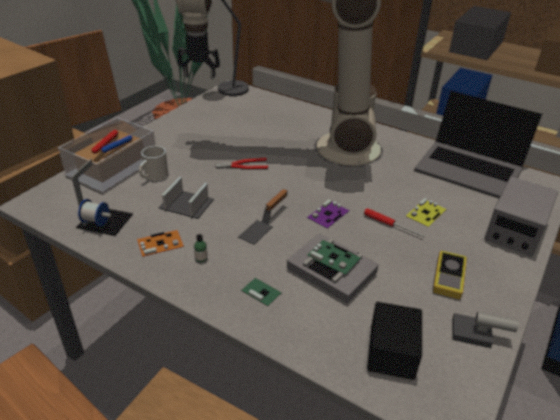

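View pics/side0.png

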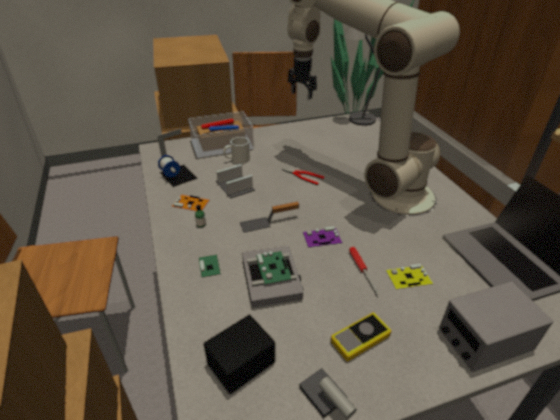

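The scene view shows the spatula at about (262,218), the stand at (187,198), the preheater with the green board at (333,262), the mug at (153,163), the flux bottle at (201,250) and the pliers at (243,164). The side view shows the spatula at (268,215), the stand at (235,180) and the preheater at (272,275).

```bash
cat > h.py <<'E'
import numpy as np,cv2
from workcell import *
def cloud(n,p,d):
    i=camera_info(n);v,u=np.mgrid[:420,:560]
    P=np.stack([(u-i["cx"])/i["fx"]*d,-(v-i["cy"])/i["fy"]*d,-d],-1)
    T=i["cam_to_world"];return P@T[:3,:3].T+T[:3,3]
def rect(xy):
    (c,s,a)=cv2.minAreaRect((xy*1000).astype(np.float32));return np.round(c,1),np.round(s,1),round(a,1)
E
python3 - <<'E'
from h import *
B={"scene":dict(sp=(235,183,295,248),st=(155,170,220,222),ph=(282,228,382,302)),"side":dict(sp=(232,196,304,236),st=(210,160,260,197),ph=(235,240,305,310))}
top=[]
for n in B:
    f=np.load(f"{n}0.npz");p,d=f["p"],f["d"];P=cloud(n,p,d);hsv=cv2.cvtColor(p,cv2.COLOR_RGB2HSV)
    for k,(a,b,c,e) in B[n].items():
        Q=P[b:e,a:c].reshape(-1,3);H=hsv[b:e,a:c].reshape(-1,3).astype(int);ok=d[b:e,a:c].ravel()>0;Q=Q[ok];H=H[ok]
        z=Q[:,2];print(n,k,"zhist",np.histogram(z,np.arange(-.01,.1,.01))[0])
        def R(l,m):
            if m.sum()>8: print("  ",l,m.sum(),*rect(Q[m,:2]),"z",np.round(np.percentile(z[m],[5,50,95]),4))
        if k=="sp":
            R("handle",(z>.035));R("brown",(H[:,0]<20)&(H[:,1]>90)&(H[:,2]>40));R("blade dark",(z<.01)&(H[:,2]<95))
            print("V bench",np.percentile(H[:,2],[5,25,50,75,95]))
        if k=="st": R("rails",(z>.045)&(z<.07));R("top",(z>.055)&(z<.067))
        if k=="ph":
            g=(H[:,0]>50)&(H[:,0]<95)&(H[:,1]>70);R("green",g&(z>.04));R("all>25",z>.025);R("top 35-45",(z>.034)&(z<.046))
    for yy in [0]:
        top.append((P.reshape(-1,3),p.reshape(-1,3)))
# top-down map 1.5mm/px  x 0.2..0.8 up ; y
im=np.zeros((500,800,3),np.uint8)
for P,c in top:
    o=np.argsort(P[:,2]);P=P[o];c=c[o];m=(P[:,2]<.12)&(P[:,2]>-.02);P=P[m];c=c[m]
    r=((.75-P[:,0])/.001).astype(int)
    q=((.4-P[:,1])/.001).astype(int);k=(r>=0)&(r<500)&(q>=0)&(q<800)
    t=np.zeros_like(im);t[r[k],q[k]]=np.clip(c[k,::-1].astype(int)*2,0,255);t=cv2.dilate(t,np.ones((3,3)));im=np.where(im.sum(-1,keepdims=True)>0,im,t)
cv2.imwrite("pics/top.png",im)
E
```

```text
scene sp zhist [1248 2327   27   26   28   55   73   97    0    0]
   handle 241 [488.4  -9.5] [108.9  25.7] 0.1 z [0.0389 0.0578 0.0655]
   brown 168 [485.5  -7.1] [ 18.9 102.3] 87.9 z [0.0464 0.0597 0.0658]
   blade dark 561 [514.9  -8.5] [ 62.  274.9] 89.4 z [-0.0014  0.0028  0.007 ]
V bench [ 67. 118. 126. 129. 131.]
scene st zhist [ 739 1843  186  123  132  117  139   81    0    0]
   rails 277 [ 607.4 -269.5] [115.7 108.1] 10.0 z [0.046  0.057  0.0637]
   top 169 [ 606.7 -270.2] [115.9 104.9] 11.0 z [0.0555 0.0599 0.0647]
scene ph zhist [1543 2316  221  249  848 1158  881  145    1    2]
   green 551 [622.5 260.9] [114.   86.5] 86.4 z [0.0499 0.0549 0.0589]
   all>25 3154 [629.7 304. ] [296.5 168.2] 80.4 z [0.0321 0.0419 0.0598]
   top 35-45 1861 [624.2 259. ] [203.7 159.8] 83.7 z [0.0364 0.0406 0.0439]
side sp zhist [1535 1085   12    9   17   62   91   54    0    0]
   handle 219 [486.3  -9. ] [100.5  24.6] 1.6 z [0.0399 0.0559 0.0628]
   brown 183 [480.9 -50.9] [111.5  96.2] 82.7 z [0.0436 0.0576 0.0629]
   blade dark 361 [547.4 -91.9] [204.2 219.4] 0.1 z [-0.003   0.0014  0.0055]
V bench [ 74. 123. 136. 138. 140.]
side st zhist [619 581 135 113 111 109 144  24   0   0]
   rails 225 [ 605.7 -270.7] [112.4 106.9] 11.5 z [0.0461 0.0547 0.0617]
   top 110 [ 605.8 -270.9] [112.4 106.5] 11.6 z [0.0556 0.0581 0.0624]
side ph zhist [1247  799  137  134 1011  675  781  100    0    0]
   green 575 [615.8 258.1] [116.   89.8] 89.1 z [0.0502 0.054  0.0577]
   all>25 2638 [620.1 257.6] [206.8 158. ] 82.9 z [0.034  0.0409 0.0586]
   top 35-45 1569 [624.2 258.7] [203.2 150.1] 83.1 z [0.0363 0.0395 0.0429]
```

View pics/top.png

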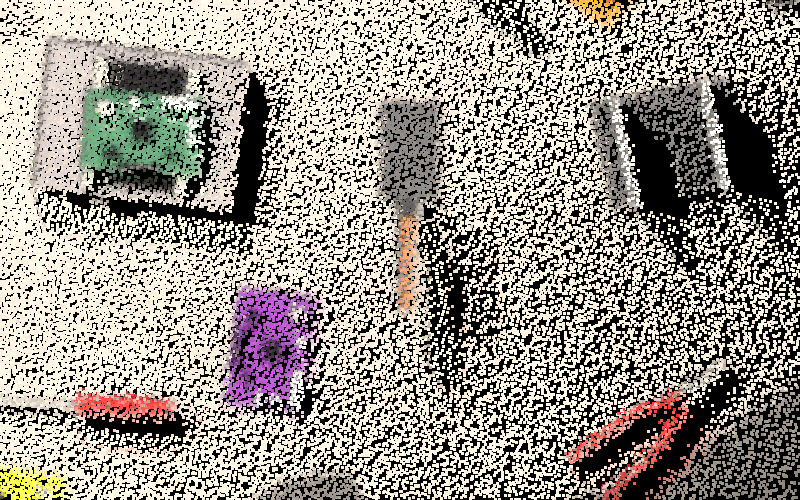

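The top-down map shows the preheater at about (0.624, 0.259) with yaw -7°. The spatula lies along x with its handle at y≈-0.009, and the stand is at about (0.606, -0.270) with yaw +11°. I'll refine the board and spatula once with ray-casting.

```bash
python3 - <<'E'
from h import *
import workcell;print([x for x in dir(workcell) if not x.startswith('_')])
def cast(n,uv,z):
    i=camera_info(n);uv=np.asarray(uv,float).reshape(-1,2);r=np.c_[(uv[:,0]-i["cx"])/i["fx"],-(uv[:,1]-i["cy"])/i["fy"],-np.ones(len(uv))]
    T=i["cam_to_world"];r=r@T[:3,:3].T;return T[:3,3]+r*((z-T[2,3])/r[:,2])[:,None]
for n,bb in(("scene",(295,230,375,290)),("side",(240,240,305,295))):
    f=np.load(f"{n}0.npz");p,d=f["p"],f["d"];hsv=cv2.cvtColor(p,cv2.COLOR_RGB2HSV).astype(int)
    def comp(m,b):
        k=np.zeros((420,560),np.uint8);k[b[1]:b[3],b[0]:b[2]]=m[b[1]:b[3],b[0]:b[2]];k=cv2.morphologyEx(k,cv2.MORPH_CLOSE,np.ones((3,3)))
        l,L,s,_=cv2.connectedComponentsWithStats(k);j=1+np.argmax(s[1:,4]);v,u=np.where(L==j);return np.c_[u,v]
    h,s,v=hsv[...,0],hsv[...,1],hsv[...,2]
    g=comp((h>50)&(h<95)&(s>70),bb);print(n,"board",len(g),*rect(cast(n,g,.0544)[:,:2]))
    w=(s>90)&(h<20)
    hb=(264,186,292,215) if n=="scene" else (266,198,302,222)
    q=comp(w,hb);print("handle@.056",len(q),*rect(cast(n,q,.056)[:,:2]))
    sb=(234,212,276,246) if n=="scene" else (234,208,273,234)
    P=cloud(n,p,d)
    q=comp((v<105)&(P[...,2]<.012)&(d>0),sb);print("blade",len(q),*rect(cast(n,q,.0025)[:,:2]))
    X=P[(d>0)&(P[...,2]>.053)&(P[...,2]<.068)&(abs(P[...,0]-.606)<.08)&(abs(P[...,1]+.27)<.08)][:,:2]
    c=np.array([.606,-.27]);a=np.radians(11);e=np.array([-np.sin(a),np.cos(a)])
    for sg in(-1,1):
        Y=X[sg*((X-c)@e)>0.02];l=cv2.fitLine((Y*1000).astype(np.float32),cv2.DIST_HUBER,0,.01,.01).ravel();print("rail",np.round(l,3),np.degrees(np.arctan(l[1]/l[0])))
    # tall things
    for nm,x0,x1,y0,y1 in(("flux",.64,.85,-.25,-.02),("near stand",.4,.8,-.6,-.35)):
        m=(d>0)&(P[...,2]>.05)&(P[...,2]<.12)&(P[...,0]>x0)&(P[...,0]<x1)&(P[...,1]>y0)&(P[...,1]<y1)
        if m.sum():print(nm,m.sum(),np.percentile(P[m],[3,97],axis=0).round(3).tolist())
E
```

```text
['PlanningError', 'camera', 'camera_info', 'get_obs', 'job_done', 'tip_extent']
scene board 604 [626.9 260.4] [114.5  94.2] 86.3
handle@.056 168 [488.8  -6.9] [ 25.8 116.3] 89.7
blade 557 [568.6  -9.6] [166.3  62.4] 0.8
rail [ 9.75000e-01  2.20000e-01  6.16744e+02 -3.13607e+02] 12.718899
rail [ 9.81000e-01  1.93000e-01  6.01827e+02 -2.22709e+02] 11.099348
flux 155 [[0.646, -0.217, 0.051], [0.796, -0.055, 0.087]]
near stand 2079 [[0.455, -0.595, 0.052], [0.711, -0.431, 0.112]]
side board 608 [618.7 258. ] [115.1  87.1] 86.5
handle@.056 183 [488.4  -7.1] [ 37.5 104.2] 90.0
blade 335 [593.  -10.2] [ 62.  114.2] 89.6
rail [ 9.79000e-01  2.05000e-01  6.18910e+02 -3.13878e+02] 11.837187
rail [ 9.83000e-01  1.84000e-01  5.99676e+02 -2.24528e+02] 10.578481
flux 93 [[0.645, -0.216, 0.051], [0.793, -0.054, 0.086]]
near stand 1172 [[0.459, -0.594, 0.052], [0.707, -0.43, 0.111]]
```

Emit:
{"api": "servo_tool", "payload": {"rows": [{"offset":[0.5,-0.36,0],"yaw":0.073,"claw":0},{"offset":[1,-0.72,0],"yaw":0.146,"claw":0},{"offset":[1,-0.72,0],"yaw":0.146,"claw":0},{"offset":[1,-0.72,0],"yaw":0.146,"claw":0}]}}

```text
time: 0.6
ee_pos: [0.3021, -0.3834, 0.2533]
tcp_rot: [180.0, 0.0, 0.2]
wrist_force: [-0.9, 0.4, -0.0]
opening: 0.0856
grasp_force: 0.0
```

Emit:
{"api": "servo_tool", "payload": {"rows": [{"offset":[0.25,-0.47,0],"yaw":0,"claw":0},{"offset":[0.5,-0.94,0],"yaw":0,"claw":0}]}}

```text
time: 0.85
ee_pos: [0.3516, -0.2898, 0.2528]
tcp_rot: [-180.0, 0.0, 0.1]
wrist_force: [0.4, -0.2, 0.8]
opening: 0.0855
grasp_force: 0.0
```

Emit:
{"api": "servo_tool", "payload": {"rows": [{"offset":[0.25,-0.47,0],"yaw":0,"claw":0},{"offset":[0.5,-0.94,0],"yaw":0,"claw":0}]}}

```text
time: 1.1
ee_pos: [0.402, -0.1952, 0.2531]
tcp_rot: [180.0, 0.0, 0.1]
wrist_force: [0.0, 0.8, -0.0]
opening: 0.0856
grasp_force: 0.0
```

Emit:
{"api": "servo_tool", "payload": {"rows": [{"offset":[0.25,-0.47,0],"yaw":0,"claw":0},{"offset":[0.5,-0.94,0],"yaw":0,"claw":0},{"offset":[0.5,-0.94,0],"yaw":0,"claw":0},{"offset":[0.5,-0.94,0],"yaw":0,"claw":0}]}}

```text
time: 1.6
ee_pos: [0.4514, -0.1024, 0.253]
tcp_rot: [180.0, 0.0, 0.2]
wrist_force: [0.1, -0.6, -0.1]
opening: 0.0853
grasp_force: 0.0
```

Emit:
{"api": "servo_tool", "payload": {"rows": [{"offset":[0.25,-0.47,0.3],"yaw":0,"claw":0},{"offset":[0.51,-0.94,0.7],"yaw":0,"claw":0},{"offset":[0.51,-0.94,0.7],"yaw":0,"claw":0},{"offset":[0.51,-0.94,0.7],"yaw":0,"claw":0}]}}

```text
time: 2.1
ee_pos: [0.5021, -0.009, 0.1835]
tcp_rot: [180.0, 0.0, 0.0]
wrist_force: [0.6, 0.1, 0.4]
opening: 0.0857
grasp_force: 0.0
```

```bash
python3 - <<'E'
from h import *
o=get_obs();p,d=camera("wrist");i=camera_info("wrist");print(o["ee_pos"],o["tcp_rot"],tip_extent,i)
cv2.imwrite("pics/w1.png",p[:,:,::-1]);np.savez("w1.npz",p=p,d=d)
E
```

```text
[ 0.50209411 -0.00898576  0.18347556] [1.79980151e+02 2.79813079e-02 3.71946441e-02] 0.022 {'fx': 325.19226210127806, 'fy': 325.19226210127806, 'cx': 279.2261537856637, 'cy': 205.5196162679241, 'hand_eye': array([[ 7.87835576e-04,  9.54241585e-01,  2.99035746e-01,
         7.63993848e-02],
       [ 9.99999673e-01, -8.06820404e-04, -5.99718864e-05,
        -3.46399113e-04],
       [ 1.84040473e-04,  2.99035695e-01, -9.54241908e-01,
        -1.20490141e-01],
       [ 0.00000000e+00,  0.00000000e+00,  0.00000000e+00,
         1.00000000e+00]])}
```

View pics/w1.png

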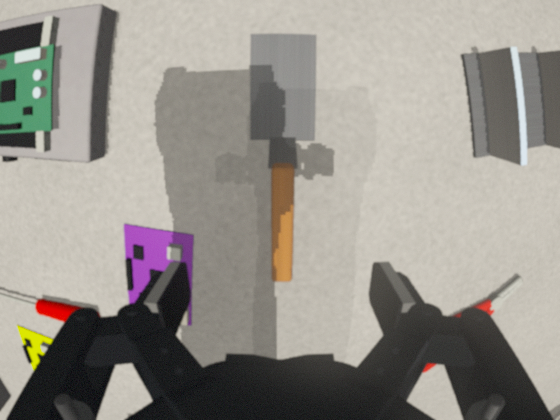

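The wrist view shows the spatula straight ahead: blade corners at about (250,35), (316,35), (315,140) and (250,139), and the handle from (283,165) to (282,281). I'll convert these to world coordinates.

```bash
cat >> h.py <<'E'
from scipy.spatial.transform import Rotation as Ro
def wcast(uv,z,pos,rot):
    i=camera_info("wrist");uv=np.asarray(uv,float).reshape(-1,2);c=(uv-[i["cx"],i["cy"]]);r=np.hypot(*c.T);t=r/i["fx"];k=np.sin(t)/np.maximum(r,1e-9)
    D=np.c_[c[:,0]*k,-c[:,1]*k,-np.cos(t)];H=i["hand_eye"];R=Ro.from_euler("xyz",rot,degrees=True).as_matrix()
    D=D@H[:3,:3].T@R.T;O=R@H[:3,3]+pos;return O+D*((z-O[2])/D[:,2])[:,None]
E
python3 - <<'E'
from h import *
pos=[.5021,-.0090,.1835];rot=[180,0,.04]
W=lambda n,uv,z:print(n,wcast(uv,z,pos,rot)[:,:2].round(4).tolist())
p=np.load("w1.npz")["p"]
W("blade",[(250,35),(316,35),(315.5,140),(250,139)],.0025)
hsv=cv2.cvtColor(p,cv2.COLOR_RGB2HSV).astype(int)
m=(hsv[...,0]<20)&(hsv[...,1]>110);m[:,:255]=0;m[:,310:]=0;m[:150]=0;m[300:]=0
v,u=np.where(m);print(u.min(),u.max(),v.min(),v.max(),*rect(wcast(np.c_[u,v],.062,pos,rot)[:,:2]))
E
```

```text
blade [[0.6465, 0.0181], [0.6469, -0.0419], [0.5479, -0.0423], [0.5486, 0.0185]]
272 293 164 280 [485.6 -10.9] [16.1 99.7] 89.7
```

Emit:
{"api": "servo_tool", "payload": {"rows": [{"offset":[-0.01,0.025,0.4],"yaw":0,"claw":0},{"offset":[-0.01,0.025,0.8],"yaw":0,"claw":0},{"offset":[-0.01,0.025,1],"yaw":0,"claw":0},{"offset":[-0.01,0.025,1],"yaw":0,"claw":0}]}}

```text
time: 2.65
ee_pos: [0.5007, -0.0117, 0.0832]
tcp_rot: [180.0, 0.0, -0.0]
wrist_force: [0.2, 0.6, 0.2]
opening: 0.0855
grasp_force: 0.0
```

Emit:
{"api": "servo_tool", "payload": {"rows": [{"offset":[0,0,0.2],"yaw":0,"claw":0},{"offset":[0,0,0.305],"yaw":0,"claw":0},{"offset":[0,0,0.305],"yaw":0,"claw":0.3},{"offset":[0,0,0.305],"yaw":0,"claw":1},{"offset":[0,0,0.305],"yaw":0,"claw":1},{"offset":[0,0,0.305],"yaw":0,"claw":1},{"offset":[0,0,0.305],"yaw":0,"claw":1},{"offset":[0,0,0.305],"yaw":0,"claw":1},{"offset":[0,0,0.305],"yaw":0,"claw":1},{"offset":[0,0,0.305],"yaw":0,"claw":1}], "squeeze": 100}}

```text
time: 3.9
ee_pos: [0.5016, -0.0102, 0.0534]
tcp_rot: [180.0, -0.1, 0.1]
wrist_force: [-2.0, -0.5, 5.7]
opening: 0.0168
grasp_force: 97.4
```

Emit:
{"api": "servo_tool", "payload": {"rows": [{"offset":[0,0,-0.2],"yaw":0,"claw":1},{"offset":[-0.1,0,-0.5],"yaw":0,"claw":1},{"offset":[-0.3,-0.2,-0.8],"yaw":0,"claw":1},{"offset":[-0.5,-0.5,-0.8],"yaw":0,"claw":1},{"offset":[-0.8,-1,-0.8],"yaw":0,"claw":1},{"offset":[-0.8,-1,-0.8],"yaw":0,"claw":1}]}}

```text
time: 4.65
ee_pos: [0.4236, 0.0373, 0.1326]
tcp_rot: [-177.7, 0.1, 3.7]
wrist_force: [-0.2, 0.4, -0.9]
opening: 0.0165
grasp_force: 97.5
```

Emit:
{"api": "servo_tool", "payload": {"rows": [{"offset":[-0.12,-0.3,0],"yaw":0,"claw":1},{"offset":[-0.24,-0.7,0],"yaw":0,"claw":1},{"offset":[-0.36,-1,0],"yaw":0,"claw":1}]}}

```text
time: 5.03
ee_pos: [0.3912, 0.0701, 0.1366]
tcp_rot: [-175.4, 0.1, 7.2]
wrist_force: [-0.7, -1.0, -2.2]
opening: 0.0164
grasp_force: 97.5
```

Emit:
{"api": "servo_tool", "payload": {"rows": [{"offset":[0,-0.4,0],"yaw":0.01,"claw":1},{"offset":[0,-0.75,0],"yaw":0.025,"claw":1},{"offset":[0,-0.98,0],"yaw":0.038,"claw":1},{"offset":[0,-0.98,0],"yaw":0.038,"claw":1},{"offset":[0,-0.98,0],"yaw":0.038,"claw":1},{"offset":[0,-0.98,0],"yaw":0.038,"claw":1}]}}

```text
time: 5.78
ee_pos: [0.3876, 0.061, 0.1442]
tcp_rot: [-172.8, 0.8, 4.2]
wrist_force: [0.2, 0.5, -2.3]
opening: 0.0166
grasp_force: 97.5
```

```bash
python3 - <<'E'
from h import *
o=get_obs();p,d=camera("wrist");print(o["ee_pos"],o["tcp_rot"],o["wrist_force"])
cv2.imwrite("pics/w2.png",p[:,:,::-1]);np.savez("w2.npz",p=p,d=d,pos=o["ee_pos"],rot=o["tcp_rot"])
E
```

```text
[0.38758571 0.06104938 0.14419605] [-172.8111521     0.7657338     4.19754398] [ 0.22698951  0.47911244 -2.28161822]
```

View pics/w2.png

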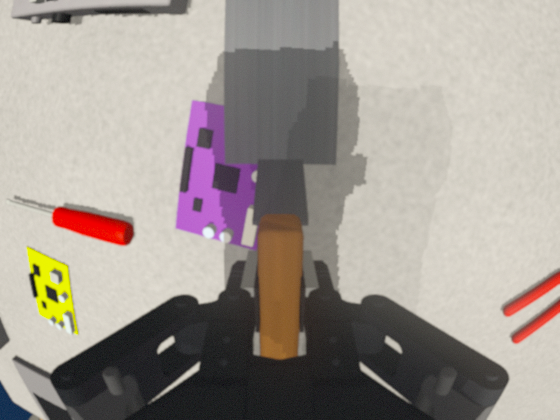

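The tool stopped short, with y at 0.061 instead of 0.287 and a tilted roll. The blade is still well gripped. A joint limit is the likely cause, so I'll check the joint angles.

```bash
python3 - <<'E'
from h import *
o=get_obs();print(o["q"].round(2),o["qd"].round(2),o["joint_efforts"].round(1),o["torque"])
E
```

```text
[  4.15 -17.09 -22.41  85.45   7.19 179.94] [ 0.3  -0.06  0.05 -0.    0.15 -0.14] [ -0.1 -28.9  47.8   0.    0.5  -0. ] [-0.16321193  0.10062964 -0.02719643]
```

Joint 6 is at its 180° limit, so the spatula has to be re-gripped with the tool turned half round. I'll back out first.

Emit:
{"api": "servo_tool", "payload": {"rows": [{"offset":[0,0.4,0],"yaw":0,"claw":1},{"offset":[0,0.9,0],"yaw":0,"claw":1},{"offset":[0,0.9,0],"yaw":0,"claw":1},{"offset":[0,0.9,0],"yaw":0,"claw":1}]}}

```text
time: 6.32
ee_pos: [0.394, -0.0277, 0.133]
tcp_rot: [-172.8, 0.8, 4.2]
wrist_force: [-0.4, -0.3, -1.8]
opening: 0.0165
grasp_force: 98.1
```

The tilt persists because the command took the clipped pose. I'll set the spatula down here, release it, and then use joint 6's opposite limit to undo the tilt.

Emit:
{"api": "servo_tool", "payload": {"rows": [{"offset":[0,0,0.3],"yaw":0,"claw":1},{"offset":[0,0,0.55],"yaw":0,"claw":1},{"offset":[0,0,0.7],"yaw":0,"claw":1},{"offset":[0,0,0.76],"yaw":0,"claw":1},{"offset":[0,0,0.76],"yaw":0,"claw":1}]}}

```text
time: 6.95
ee_pos: [0.3926, -0.018, 0.0583]
tcp_rot: [-172.8, 0.7, 4.3]
wrist_force: [-0.8, 1.6, 1.3]
opening: 0.0164
grasp_force: 98.4
```

Slight contact. Release gently, then rise and start turning.

Emit:
{"api": "servo_tool", "payload": {"rows": [{"offset":[0,0,0],"yaw":0,"claw":0.7},{"offset":[0,0,0],"yaw":0,"claw":0.6},{"offset":[0,0,0],"yaw":0,"claw":0.4},{"offset":[0,0,0],"yaw":0,"claw":0},{"offset":[0,0,0],"yaw":0,"claw":0},{"offset":[0,0,-0.5],"yaw":0,"claw":0},{"offset":[0,0,-1],"yaw":0,"claw":0},{"offset":[0,0,-1],"yaw":-0.05,"claw":0},{"offset":[0,0,-1],"yaw":-0.11,"claw":0},{"offset":[0,0,-1],"yaw":-0.17,"claw":0},{"offset":[0,0,-1],"yaw":-0.23,"claw":0},{"offset":[0,0,-1],"yaw":-0.29,"claw":0}]}}

```text
time: 8.45
ee_pos: [0.3945, -0.0308, 0.1568]
tcp_rot: [-175.0, -5.2, 56.3]
wrist_force: [0.4, 0.6, -0.6]
opening: 0.0856
grasp_force: 0.0
```

Emit:
{"api": "servo_tool", "payload": {"rows": [{"offset":[0,0,-0.3],"yaw":-0.06,"claw":0},{"offset":[0,0,-0.5],"yaw":-0.12,"claw":0},{"offset":[0,0,-0.5],"yaw":-0.18,"claw":0},{"offset":[0,0,-0.5],"yaw":-0.24,"claw":0},{"offset":[0,0,-0.5],"yaw":-0.3,"claw":0},{"offset":[0,0,-0.5],"yaw":-0.36,"claw":0},{"offset":[0,0,-0.5],"yaw":-0.42,"claw":0},{"offset":[0,0,-0.5],"yaw":-0.48,"claw":0},{"offset":[0,0,-0.5],"yaw":-0.54,"claw":0},{"offset":[0,0,-0.5],"yaw":-0.6,"claw":0},{"offset":[0,0,-0.5],"yaw":-0.66,"claw":0},{"offset":[0,0,-0.5],"yaw":-0.7,"claw":0}]}}

```text
time: 9.95
ee_pos: [0.3957, -0.037, 0.2064]
tcp_rot: [172.8, -1.0, -177.5]
wrist_force: [0.0, -0.6, 0.4]
opening: 0.0854
grasp_force: 0.0
```

```bash
python3 - <<'E'
from h import *
o=get_obs();print(o["q"].round(2),o["ee_pos"],o["tcp_rot"])
E
```

```text
[ -9.83 -14.38 -13.45  93.43   6.79 -12.42] [ 0.39565214 -0.03700353  0.20636305] [ 172.83233376   -0.98498304 -177.49604992]
```

Emit:
{"api": "servo_tool", "payload": {"rows": [{"offset":[0,0,0],"yaw":-0.059,"claw":0},{"offset":[0,0,0],"yaw":-0.118,"claw":0},{"offset":[0,0,0],"yaw":-0.177,"claw":0},{"offset":[0,0,0],"yaw":-0.236,"claw":0},{"offset":[0,0,0],"yaw":-0.295,"claw":0},{"offset":[0,0,0],"yaw":-0.354,"claw":0},{"offset":[0,0,0],"yaw":-0.413,"claw":0},{"offset":[0,0,0],"yaw":-0.472,"claw":0},{"offset":[0,0,0],"yaw":-0.53,"claw":0},{"offset":[0,0,0],"yaw":-0.59,"claw":0},{"offset":[0,0,0],"yaw":-0.65,"claw":0},{"offset":[0,0,0],"yaw":-0.7,"claw":0}]}}

```text
time: 11.45
ee_pos: [0.3957, -0.037, 0.2064]
tcp_rot: [-176.6, 6.4, -51.3]
wrist_force: [0.0, 0.9, 0.1]
opening: 0.0851
grasp_force: 0.0
```

Emit:
{"api": "servo_tool", "payload": {"rows": [{"offset":[0,0,0],"yaw":-0.059,"claw":0},{"offset":[0,0,0],"yaw":-0.118,"claw":0},{"offset":[0,0,0],"yaw":-0.177,"claw":0},{"offset":[0,0,0],"yaw":-0.228,"claw":0},{"offset":[0,0,0],"yaw":-0.228,"claw":0}]}}

```text
time: 12.08
ee_pos: [0.3957, -0.037, 0.2063]
tcp_rot: [-173.3, 2.6, -10.7]
wrist_force: [0.9, -0.3, 0.0]
opening: 0.0856
grasp_force: 0.0
```

Emit:
{"api": "servo_tool", "payload": {"rows": [{"offset":[0,0.3,0],"yaw":0,"claw":0},{"offset":[0,0.6,0],"yaw":0,"claw":0},{"offset":[0,0.9,0],"yaw":0,"claw":0}]}}

```text
time: 12.45
ee_pos: [0.3906, -0.0766, 0.1955]
tcp_rot: [-175.6, 2.7, -14.1]
wrist_force: [0.1, -0.5, -0.2]
opening: 0.0855
grasp_force: 0.0
```

```bash
python3 - <<'E'
from h import *
o=get_obs();print(o["q"].round(2),o["ee_pos"],o["tcp_rot"])
E
```

```text
[ -14.02  -14.12  -14.34   92.45    4.42 -179.9 ] [ 0.39060167 -0.07663105  0.19548611] [-175.58911399    2.6711717   -14.11686549]
```

Emit:
{"api": "servo_tool", "payload": {"rows": [{"offset":[-0.15,-0.48,0],"yaw":0,"claw":0},{"offset":[-0.29,-0.96,0],"yaw":0,"claw":0}]}}

```text
time: 12.7
ee_pos: [0.386, 0.0241, 0.2044]
tcp_rot: [-175.6, 2.7, -14.2]
wrist_force: [1.0, 0.1, 0.2]
opening: 0.0857
grasp_force: 0.0
```

Emit:
{"api": "servo_tool", "payload": {"rows": [{"offset":[-0.15,-0.48,0],"yaw":-0.05,"claw":0},{"offset":[-0.29,-0.96,0],"yaw":-0.1,"claw":0},{"offset":[-0.29,-0.96,0],"yaw":-0.16,"claw":0},{"offset":[-0.29,-0.96,0],"yaw":-0.16,"claw":0}]}}

```text
time: 13.2
ee_pos: [0.3812, 0.1248, 0.2133]
tcp_rot: [-174.9, 0.2, 14.6]
wrist_force: [0.2, 0.1, 0.1]
opening: 0.0856
grasp_force: 0.0
```

```bash
cat > q.py <<'E'
from h import *
o=get_obs();q=o["q"];z=Ro.from_euler("xyz",o["tcp_rot"],degrees=True).as_matrix()[:,2]
print(o["time"],q.round(2),o["ee_pos"].round(4),o["tcp_rot"].round(2),"tool z deg",np.degrees(z[:2]).round(2),"radial",(q[3]-90-q[2]+q[1]).round(2))
E
python3 q.py
```

```text
13.2 [  14.77  -15.92  -13.78   92.34    5.13 -179.87] [0.3812 0.1248 0.2133] [-174.87    0.2    14.64] tool z deg [-1.49  4.91] radial 0.19
```

Emit:
{"api": "servo_tool", "payload": {"rows": [{"offset":[0,0.3,0],"yaw":0,"claw":0},{"offset":[0,0.6,0],"yaw":0,"claw":0},{"offset":[0,0.9,0],"yaw":0,"claw":0}]}}

```text
time: 13.58
ee_pos: [0.3931, 0.0916, 0.2052]
tcp_rot: [-177.1, 0.2, 11.2]
wrist_force: [0.3, 0.1, -0.1]
opening: 0.0853
grasp_force: 0.0
```

```bash
python3 q.py
```

```text
13.575 [  11.23  -15.57  -14.31   91.51    2.89 -179.96] [0.3931 0.0916 0.2052] [-177.11    0.25   11.19] tool z deg [-0.8   2.79] radial 0.25
```

Emit:
{"api": "servo_tool", "payload": {"rows": [{"offset":[0,0.33,0],"yaw":0,"claw":0},{"offset":[0,0.66,0],"yaw":0,"claw":0},{"offset":[0,1,0],"yaw":0,"claw":0}]}}

```text
time: 13.95
ee_pos: [0.4032, 0.0584, 0.2006]
tcp_rot: [-179.4, 0.3, 7.8]
wrist_force: [-0.7, -0.8, -0.6]
opening: 0.0851
grasp_force: 0.0
```

```bash
python3 q.py
```

```text
13.95 [   7.84  -15.01  -14.34   90.97    0.62 -179.94] [0.4032 0.0584 0.2006] [-179.38    0.3     7.78] tool z deg [-0.39  0.57] radial 0.3
```

Emit:
{"api": "servo_tool", "payload": {"rows": [{"offset":[0,0.13,0],"yaw":0,"claw":0},{"offset":[0,0.26,0],"yaw":0,"claw":0}]}}

```text
time: 14.2
ee_pos: [0.4047, 0.0488, 0.2004]
tcp_rot: [180.0, 0.3, 6.8]
wrist_force: [0.1, 0.2, -0.1]
opening: 0.0853
grasp_force: 0.0
```

Emit:
{"api": "servo_tool", "payload": {"rows": [{"offset":[0,0.1,0],"yaw":0.059,"claw":0},{"offset":[0,0.2,0],"yaw":0.118,"claw":0},{"offset":[0,0.3,0],"yaw":0.177,"claw":0},{"offset":[0,0.4,0],"yaw":0.236,"claw":0},{"offset":[0,0.5,0],"yaw":0.295,"claw":0},{"offset":[0,0.6,0],"yaw":0.354,"claw":0},{"offset":[0,0.65,0],"yaw":0.413,"claw":0},{"offset":[0,0.65,0],"yaw":0.472,"claw":0},{"offset":[0,0.65,0],"yaw":0.53,"claw":0},{"offset":[0,0.65,0],"yaw":0.59,"claw":0},{"offset":[0,0.65,0],"yaw":0.65,"claw":0},{"offset":[0,0.65,0],"yaw":0.7,"claw":0}]}}

```text
time: 15.7
ee_pos: [0.4124, -0.0154, 0.2004]
tcp_rot: [179.8, -0.2, -119.5]
wrist_force: [-0.0, 0.3, 0.4]
opening: 0.0856
grasp_force: 0.0
```

Emit:
{"api": "servo_tool", "payload": {"rows": [{"offset":[0,0,0],"yaw":0.059,"claw":0},{"offset":[0,0,0],"yaw":0.118,"claw":0},{"offset":[0,0,0],"yaw":0.177,"claw":0},{"offset":[0,0,0],"yaw":0.236,"claw":0},{"offset":[0,0,0],"yaw":0.295,"claw":0},{"offset":[0,0,0],"yaw":0.315,"claw":0},{"offset":[0,0,0],"yaw":0.315,"claw":0}]}}

```text
time: 16.58
ee_pos: [0.4124, -0.0155, 0.2004]
tcp_rot: [-180.0, -0.3, -175.8]
wrist_force: [0.5, -0.1, 0.1]
opening: 0.0852
grasp_force: 0.0
```

```bash
python3 q.py; python3 - <<'E'
from h import *
p,d=camera("scene");np.savez("s3.npz",p=p,d=d)
o=get_obs();pw,dw=camera("wrist");np.savez("w3.npz",p=pw,pos=o["ee_pos"],rot=o["tcp_rot"])
cv2.imwrite("pics/w3.png",np.hstack([pw[:,:,::-1]]))
P=cloud("scene",p,d);hsv=cv2.cvtColor(p,cv2.COLOR_RGB2HSV).astype(int);x,y,z=P[...,0],P[...,1],P[...,2]
box=(d>0)&(x>.25)&(x<.6)&(y>-.12)&(y<.08)
m=box&(hsv[...,0]<20)&(hsv[...,1]>90)&(z>.03)&(z<.07);print("handle",m.sum(),*rect(P[m][:,:2]))
m=box&(hsv[...,2]<105)&(z<.012);print("blade",m.sum(),*rect(P[m][:,:2]))
E
```

```text
16.575 [-2.110e+00 -1.428e+01 -1.378e+01  9.080e+01 -5.000e-02 -6.310e+00] [ 0.4124 -0.0155  0.2004] [-179.98   -0.31 -175.81] tool z deg [-0.3  -0.04] radial 0.3
handle 134 [373.9 -14.2] [102.9  18. ] 7.9
blade 2775 [424.8 -19.4] [199.7 350. ] 89.8
```

View pics/w3.png

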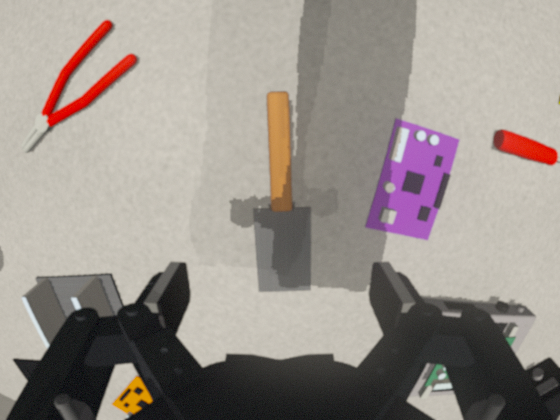

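The wrist view now shows a level tool. The handle runs from (279,92) to (282,210) and the blade from (254,207) to (310,291), flat on the bench.

```bash
python3 - <<'E'
from h import *
f=np.load("w3.npz");p,pos,rot=f["p"],f["pos"],f["rot"]
print(wcast([(260,291),(310,290),(310,208),(254,208)],.0025,pos,rot)[:,:2].round(4).tolist())
hsv=cv2.cvtColor(p,cv2.COLOR_RGB2HSV).astype(int)
m=(hsv[...,0]<20)&(hsv[...,1]>110);m[:,:250]=0;m[:,310:]=0;m[:80]=0;m[225:]=0
v,u=np.where(m);X=wcast(np.c_[u,v],.062,pos,rot)[:,:2];print(*rect(X))
l=cv2.fitLine((X*1000).astype(np.float32),cv2.DIST_HUBER,0,.01,.01).ravel();print(l,np.degrees(np.arctan(l[1]/l[0])))
E
```

```text
[[0.5387, -0.0277], [0.5333, 0.0295], [0.435, 0.0185], [0.4393, -0.0391]]
[371.9 -17.9] [97.3 16.8] 6.1
[ 9.9416590e-01  1.0786184e-01  3.7062778e+02 -1.8037872e+01] 6.1920743
```

Emit:
{"api": "servo_tool", "payload": {"rows": [{"offset":[0.12,0.01,0.3],"yaw":-0.012,"claw":0},{"offset":[0.223,0.015,0.7],"yaw":-0.012,"claw":0},{"offset":[0.223,0.015,1],"yaw":-0.012,"claw":0},{"offset":[0.223,0.015,1],"yaw":-0.012,"claw":0}]}}

```text
time: 17.18
ee_pos: [0.3882, -0.0156, 0.099]
tcp_rot: [180.0, -0.5, -173.6]
wrist_force: [-0.2, -0.7, 0.1]
opening: 0.0857
grasp_force: 0.0
```

Emit:
{"api": "servo_tool", "payload": {"rows": [{"offset":[0,0,0.25],"yaw":0,"claw":0},{"offset":[0,0,0.47],"yaw":0,"claw":0.3},{"offset":[0,0,0.47],"yaw":0,"claw":0.6},{"offset":[0,0,0.47],"yaw":0,"claw":1},{"offset":[0,0,0.47],"yaw":0,"claw":1},{"offset":[0,0,0.47],"yaw":0,"claw":1},{"offset":[0,0,0.47],"yaw":0,"claw":1},{"offset":[0,0,0.47],"yaw":0,"claw":1}], "squeeze": 110}}

```text
time: 18.18
ee_pos: [0.3901, -0.0158, 0.0551]
tcp_rot: [-180.0, -0.2, -173.7]
wrist_force: [-2.0, -0.5, 6.1]
opening: 0.0163
grasp_force: 107.1
```

Emit:
{"api": "servo_tool", "payload": {"rows": [{"offset":[0,0,-0.2],"yaw":0,"claw":1},{"offset":[0,0,-0.5],"yaw":0,"claw":1},{"offset":[-0.03,0.25,-0.8],"yaw":0,"claw":1},{"offset":[-0.06,0.6,-0.8],"yaw":0,"claw":1},{"offset":[-0.1,1,-0.8],"yaw":0,"claw":1}]}}

```text
time: 18.8
ee_pos: [0.3889, 0.0857, 0.1346]
tcp_rot: [180.0, -0.2, -173.7]
wrist_force: [0.4, -0.1, -1.0]
opening: 0.0159
grasp_force: 107.6
```

Emit:
{"api": "servo_tool", "payload": {"rows": [{"offset":[-0.03,0.35,0],"yaw":0,"claw":1},{"offset":[-0.06,0.7,0],"yaw":0,"claw":1},{"offset":[-0.1,1,0],"yaw":0,"claw":1}]}}

```text
time: 19.18
ee_pos: [0.3875, 0.1867, 0.134]
tcp_rot: [180.0, -0.3, -173.6]
wrist_force: [0.5, -0.4, -1.4]
opening: 0.0163
grasp_force: 107.6
```

Emit:
{"api": "servo_tool", "payload": {"rows": [{"offset":[-0.03,0.35,0],"yaw":0.02,"claw":1},{"offset":[-0.06,0.7,0],"yaw":0.05,"claw":1},{"offset":[-0.1,1,0],"yaw":0.073,"claw":1},{"offset":[-0.1,1,0],"yaw":0.073,"claw":1},{"offset":[-0.1,1,0],"yaw":0.073,"claw":1}]}}

```text
time: 19.8
ee_pos: [0.3864, 0.2855, 0.1335]
tcp_rot: [-179.9, -0.3, 173.2]
wrist_force: [0.7, -0.4, -1.9]
opening: 0.0163
grasp_force: 107.8
```

```bash
python3 q.py; cat > ph.py <<'E'
from h import *
import sys
t=sys.argv[1]
for n in("scene","side"):
    p,d=camera(n);np.savez(f"{n}{t}.npz",p=p,d=d);P=cloud(n,p,d);x,y,z=P[...,0],P[...,1],P[...,2];hsv=cv2.cvtColor(p,cv2.COLOR_RGB2HSV).astype(int)
    m=(d>0)&(hsv[...,0]<20)&(hsv[...,1]>90)&(z>.06)&(z<.16)&(x>.2)&(x<.5)&(y>.2)&(y<.36);print(n,"handle",m.sum(),*rect(P[m][:,:2]),np.percentile(P[m][:,2],[10,50,90]).round(4))
    m=(d>0)&(z>.045)&(z<.1)&(x>.41)&(x<.57)&(y>.21)&(y<.33)&(hsv[...,1]<70);Q=P[m]
    if m.sum()>20:
        A=np.c_[Q[:,:2]-Q[:,:2].mean(0),np.ones(len(Q))];c=np.linalg.lstsq(A,Q[:,2],rcond=None)[0]
        print(n,"blade",m.sum(),*rect(Q[:,:2]),"z",c[2].round(4),"slopes deg",np.degrees(c[:2]).round(2))
    cv2.imwrite(f"pics/{n}{t}.png",cv2.resize(p[150:320,180:400,::-1] if n=="scene" else p[180:330,200:350,::-1],None,fx=3,fy=3))
E
python3 ph.py 4; python3 - <<'E'
import cv2,numpy as np
a=cv2.imread("pics/scene4.png");b=cv2.imread("pics/side4.png");cv2.imwrite("pics/c4.png",cv2.resize(a,(660,510)))
E
```

```text
19.8 [ 36.38  -4.94 -13.08  82.15   0.14  43.14] [0.3864 0.2855 0.1335] [-179.91   -0.31  173.24] tool z deg [-0.32 -0.06] radial 0.29
scene handle 110 [384.  286.1] [113.4  40. ] 3.1 [0.1165 0.1374 0.1427]
scene blade 556 [495.3 269.4] [110.6 148.9] 89.9 z 0.0803 slopes deg [-6.09  3.25]
side handle 178 [373.9 301.8] [48.4 98. ] 80.3 [0.1211 0.1349 0.1408]
side blade 544 [497.5 264.2] [107.1 144.4] 89.8 z 0.0791 slopes deg [-6.15  3.58]
```

View pics/c4.png

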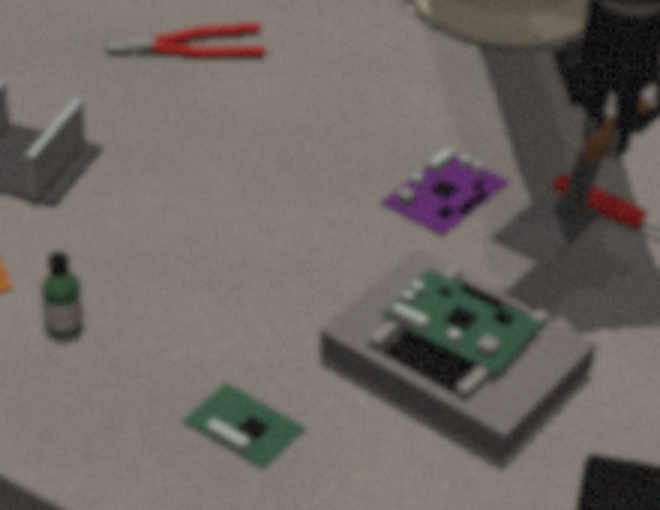

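The scene crop shows the board across both ledges at about (465,315) and the spatula aligned with the slot behind it at about (575,200). I'll check the blade's tilt with a tighter region.

```bash
python3 - <<'E'
from h import *
a=np.radians(-6.8);o=np.array([.3864,.2855]);ux=np.array([np.cos(a),np.sin(a)]);uy=np.array([-ux[1],ux[0]])
for n in("scene","side"):
    f=np.load(n+"4.npz");p,d=f["p"],f["d"];P=cloud(n,p,d);s=(P[...,:2]-o)@ux;t=(P[...,:2]-o)@uy;z=P[...,2]
    m=(d>0)&(s>.058)&(s<.165)&(abs(t)<.045)&(z>.06)&(z<.1)
    S=np.c_[s[m],t[m]];print(n,m.sum(),"s",np.percentile(S[:,0],[1,99]).round(4),"t",np.percentile(S[:,1],[1,50,99]).round(4))
    A=np.c_[S-[.1,0],np.ones(len(S))];c=np.linalg.lstsq(A,z[m],rcond=None)[0];print("ztop",c[2].round(4),"deg",np.degrees(c[:2]).round(2))
    m=(d>0)&(p.mean(-1)>0)&(s>.17)&(s<.33)&(abs(t)<.12)&(z>.034)&(z<.046);print("housing",*rect(np.c_[s[m],t[m]]))
    # ledge/slot lateral: heights 46-60 not green
    h=cv2.cvtColor(p,cv2.COLOR_RGB2HSV).astype(int);g=(h[...,0]>50)&(h[...,0]<95)&(h[...,1]>70)
    m=(d>0)&g&(s>.15)&(s<.33)&(abs(t)<.09)&(z>.045)&(z<.062);Q=np.c_[s[m],t[m]];print("board",*rect(Q),"pct",np.percentile(Q,[1,99],axis=0).round(4).tolist(),np.median(z[m]))
E
```

```text
scene 449 s [0.0591 0.1478] t [-0.0283  0.0026  0.0319]
ztop 0.0809 deg [-0.12  0.37]
housing [244.2   2.7] [148.3 203.9] 0.1
board [234.2   3.2] [ 80.9 114.7] 3.4 pct [[0.1952, -0.0515], [0.272, 0.0599]] 0.054970451613000404
side 438 s [0.0596 0.1475] t [-0.0309  0.0006  0.03  ]
ztop 0.0798 deg [-0.2  -0.17]
housing [242.   -0.3] [205.2 144.6] 89.8
board [234.    0.5] [ 81.1 120.2] 5.6 pct [[0.1933, -0.057], [0.271, 0.0575]] 0.054067149715310014
```

Emit:
{"api": "servo_tool", "payload": {"rows": [{"offset":[0,0,0.15],"yaw":0,"claw":1},{"offset":[0,0,0.325],"yaw":0,"claw":1},{"offset":[0,0,0.325],"yaw":0,"claw":1},{"offset":[0,0,0.325],"yaw":0,"claw":1}]}}

```text
time: 20.4
ee_pos: [0.3863, 0.2857, 0.1007]
tcp_rot: [-179.9, -0.3, 173.2]
wrist_force: [0.6, -0.7, -1.3]
opening: 0.0163
grasp_force: 107.7
```

```bash
python3 q.py; python3 - <<'E'
from h import *
a=np.radians(-6.8);o=np.array([.3864,.2855]);ux=np.array([np.cos(a),np.sin(a)]);uy=np.array([-ux[1],ux[0]])
for n in("scene","side"):
    p,d=camera(n);P=cloud(n,p,d);s=(P[...,:2]-o)@ux;t=(P[...,:2]-o)@uy;z=P[...,2]
    m=(d>0)&(s>.058)&(s<.165)&(abs(t)<.045)&(z>.03)&(z<.07)
    S=np.c_[s[m],t[m]];A=np.c_[S-[.1,0],np.ones(len(S))];c=np.linalg.lstsq(A,z[m],rcond=None)[0];print(n,m.sum(),"ztop",c[2].round(4),"deg",np.degrees(c[:2]).round(2))
    m=(d>0)&(s>.165)&(s<.32)&(abs(t)>.065)&(abs(t)<.095)&(z>.03)&(z<.05);print("housing z",np.median(z[m]).round(4))
E
```

```text
20.4 [ 36.4   -4.46 -16.27  78.49   0.15  43.23] [0.3863 0.2857 0.1007] [-179.91   -0.32  173.17] tool z deg [-0.33 -0.05] radial 0.3
scene 451 ztop 0.0478 deg [-0.83  0.19]
housing z 0.0405
side 446 ztop 0.0472 deg [-1.69 -0.42]
housing z 0.0392
```

Emit:
{"api": "servo_tool", "payload": {"rows": [{"offset":[-0.2,0,-0.001],"yaw":0,"claw":1},{"offset":[-0.4,0,-0.002],"yaw":0,"claw":1},{"offset":[-0.6,0,-0.003],"yaw":0,"claw":1},{"offset":[-0.8,0,-0.004],"yaw":0,"claw":1},{"offset":[-0.8,0,-0.004],"yaw":0,"claw":1}]}}

```text
time: 21.12
ee_pos: [0.4674, 0.2758, 0.1003]
tcp_rot: [-179.9, -0.3, 173.1]
wrist_force: [-0.5, 0.4, -1.7]
opening: 0.0161
grasp_force: 107.7
```

Emit:
{"api": "servo_tool", "payload": {"rows": [{"offset":[-0.2,0,-0.001],"yaw":0,"claw":1},{"offset":[-0.4,0,-0.002],"yaw":0,"claw":1},{"offset":[-0.525,0,-0.003],"yaw":0,"claw":1},{"offset":[-0.525,0,-0.003],"yaw":0,"claw":1},{"offset":[-0.525,0,-0.003],"yaw":0,"claw":1}]}}

```text
time: 21.75
ee_pos: [0.5174, 0.2701, 0.1007]
tcp_rot: [-179.9, -0.3, 173.2]
wrist_force: [-0.1, -0.4, -1.9]
opening: 0.0163
grasp_force: 107.7
```

Emit:
{"api": "servo_tool", "payload": {"rows": [{"offset":[0,0,-0.03],"yaw":0,"claw":1},{"offset":[0,0,-0.05],"yaw":0,"claw":1},{"offset":[0,0,-0.07],"yaw":0,"claw":1},{"offset":[0,0,-0.1],"yaw":0,"claw":1},{"offset":[0,0,-0.14],"yaw":0,"claw":1},{"offset":[0,0,-0.18],"yaw":0,"claw":1},{"offset":[0,0,-0.22],"yaw":0,"claw":1},{"offset":[0,0,-0.26],"yaw":0,"claw":1},{"offset":[0,0,-0.3],"yaw":0,"claw":1},{"offset":[0,0,-0.3],"yaw":0,"claw":1}]}}

```text
time: 23.0
ee_pos: [0.5182, 0.2701, 0.1312]
tcp_rot: [-179.9, -0.3, 173.2]
wrist_force: [0.6, 0.2, -3.1]
opening: 0.0162
grasp_force: 107.7
```

```bash
python3 q.py; cat > bd.py <<'E'
from h import *
import sys
yw=float(sys.argv[1]);z0,z1=float(sys.argv[2]),float(sys.argv[3])
ob=get_obs();o=ob["ee_pos"][:2];a=np.radians(yw);ux=np.array([np.cos(a),np.sin(a)]);uy=np.array([-ux[1],ux[0]])
for n in("scene","side"):
    p,d=camera(n);np.savez(f"{n}b.npz",p=p,d=d);P=cloud(n,p,d);s=(P[...,:2]-o)@ux;t=(P[...,:2]-o)@uy;z=P[...,2];h=cv2.cvtColor(p,cv2.COLOR_RGB2HSV).astype(int);g=(h[...,0]>50)&(h[...,0]<95)&(h[...,1]>70)
    m=(d>0)&g&(s>0)&(s<.25)&(abs(t)<.1)&(z>z0)&(z<z1);Q=np.c_[s[m],t[m]];A=np.c_[Q-[.1,0],np.ones(len(Q))];c=np.linalg.lstsq(A,z[m],rcond=None)[0]
    print(n,m.sum(),"board in tool-frame s,t",*rect(Q),"pct",np.percentile(Q,[1,99],axis=0).round(4).tolist(),"z",c[2].round(4),"deg",np.degrees(c[:2]).round(2))
E
python3 bd.py -6.8 .06 .12
```

```text
23.0 [27.48  9.24  1.27 82.29  0.11 34.31] [0.5182 0.2701 0.1312] [-179.95   -0.28  173.17] tool z deg [-0.28 -0.02] radial 0.26
scene 505 board in tool-frame s,t [102.2   1.7] [ 80.6 115.3] 3.3 pct [[0.0622, -0.0498], [0.1395, 0.0587]] z 0.0811 deg [ 0.02 -0.27]
side 569 board in tool-frame s,t [100.6   0.2] [ 79.4 118.2] 2.5 pct [[0.061, -0.0562], [0.1387, 0.0576]] z 0.0797 deg [-0.99  0.09]
```

The board is on the blade, level and centred (s≈0.101, t≈0.001, +3° relative). Next I carry it to the stand smoothly.

Emit:
{"api": "servo_tool", "payload": {"rows": [{"offset":[0,-0.02,-0.05],"yaw":0,"claw":1},{"offset":[-0.006,-0.07,-0.12],"yaw":0,"claw":1},{"offset":[-0.015,-0.15,-0.2],"yaw":0,"claw":1},{"offset":[-0.027,-0.27,-0.28],"yaw":0,"claw":1},{"offset":[-0.041,-0.42,-0.35],"yaw":0,"claw":1},{"offset":[-0.06,-0.6,-0.4],"yaw":0,"claw":1},{"offset":[-0.08,-0.8,-0.4],"yaw":0,"claw":1},{"offset":[-0.099,-1,-0.4],"yaw":0,"claw":1}]}}

```text
time: 24.1
ee_pos: [0.516, 0.168, 0.1706]
tcp_rot: [-179.9, -0.3, 173.2]
wrist_force: [-0.2, -0.2, -1.7]
opening: 0.0162
grasp_force: 107.6
```

Emit:
{"api": "servo_tool", "payload": {"rows": [{"offset":[-0.02,-0.2,0],"yaw":0,"claw":1},{"offset":[-0.04,-0.4,0],"yaw":0,"claw":1},{"offset":[-0.06,-0.6,0],"yaw":0,"claw":1},{"offset":[-0.08,-0.8,0],"yaw":0,"claw":1},{"offset":[-0.099,-1,0],"yaw":0,"claw":1}]}}

```text
time: 24.72
ee_pos: [0.5141, 0.0678, 0.171]
tcp_rot: [-179.9, -0.3, 173.2]
wrist_force: [1.1, -0.3, -1.7]
opening: 0.0164
grasp_force: 107.6
```

Emit:
{"api": "servo_tool", "payload": {"rows": [{"offset":[-0.02,-0.2,0],"yaw":0,"claw":1},{"offset":[-0.04,-0.4,0],"yaw":0,"claw":1},{"offset":[-0.06,-0.6,0],"yaw":0,"claw":1},{"offset":[-0.08,-0.8,0],"yaw":0,"claw":1},{"offset":[-0.099,-1,0],"yaw":0,"claw":1}]}}

```text
time: 25.35
ee_pos: [0.5119, -0.0326, 0.171]
tcp_rot: [-179.9, -0.3, 173.2]
wrist_force: [0.3, -0.8, -2.2]
opening: 0.0162
grasp_force: 107.6
```

Emit:
{"api": "servo_tool", "payload": {"rows": [{"offset":[-0.02,-0.2,0],"yaw":0,"claw":1},{"offset":[-0.04,-0.4,0],"yaw":0,"claw":1},{"offset":[-0.06,-0.6,0],"yaw":0,"claw":1},{"offset":[-0.08,-0.8,0],"yaw":0,"claw":1},{"offset":[-0.099,-1,0],"yaw":0,"claw":1}]}}

```text
time: 25.98
ee_pos: [0.5098, -0.1331, 0.1712]
tcp_rot: [-179.9, -0.3, 173.2]
wrist_force: [-0.2, 0.6, -1.9]
opening: 0.0164
grasp_force: 107.6
```

Emit:
{"api": "servo_tool", "payload": {"rows": [{"offset":[-0.02,-0.2,0],"yaw":-0.003,"claw":1},{"offset":[-0.04,-0.4,0],"yaw":-0.01,"claw":1},{"offset":[-0.055,-0.57,0],"yaw":-0.02,"claw":1},{"offset":[-0.07,-0.72,0],"yaw":-0.032,"claw":1},{"offset":[-0.08,-0.84,0],"yaw":-0.045,"claw":1},{"offset":[-0.09,-0.93,0],"yaw":-0.058,"claw":1},{"offset":[-0.1,-0.98,0],"yaw":-0.071,"claw":1},{"offset":[-0.1,-1,0],"yaw":-0.081,"claw":1},{"offset":[-0.1,-1,0],"yaw":-0.088,"claw":1},{"offset":[-0.1,-1,0],"yaw":-0.091,"claw":1},{"offset":[-0.1,-1,0],"yaw":-0.091,"claw":1}]}}

```text
time: 27.35
ee_pos: [0.5081, -0.2321, 0.1712]
tcp_rot: [180.0, -0.3, -170.4]
wrist_force: [0.4, -0.2, -2.5]
opening: 0.0162
grasp_force: 107.7
```

```bash
python3 q.py; python3 bd.py 9.5 .09 .16; python3 - <<'E'
from h import *
cv2.imwrite("pics/c5.png",cv2.resize(np.load("sceneb.npz")["p"][120:290,120:340,::-1],None,fx=3,fy=3))
E
```

```text
27.35 [-24.47   5.52   1.58  86.32  -0.16 -34.04] [ 0.5081 -0.2321  0.1712] [ 179.99   -0.31 -170.44] tool z deg [-0.31 -0.04] radial 0.26
scene 284 board in tool-frame s,t [102.3   2.4] [ 80.4 112.9] 1.5 pct [[0.0653, -0.0492], [0.1382, 0.0569]] z 0.1212 deg [-0.38  0.17]
side 227 board in tool-frame s,t [103.1  -2.1] [ 79.1 112.1] 5.0 pct [[0.0647, -0.0579], [0.1389, 0.0542]] z 0.1198 deg [-1.09  0.52]
```

View pics/c5.png

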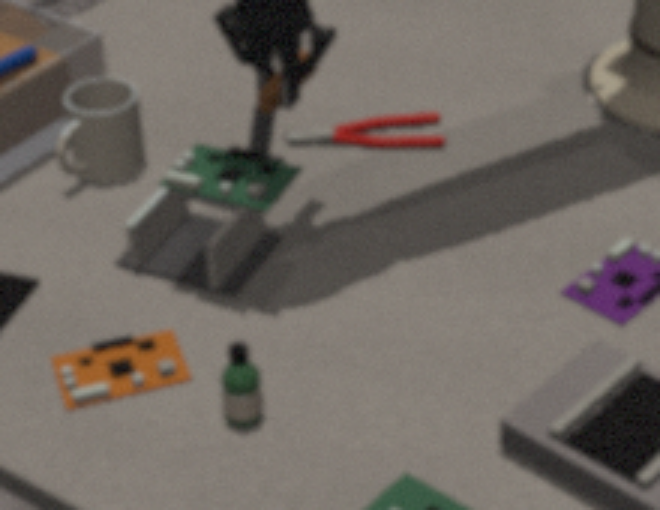

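The crop shows the board on the blade at about (230,175), just beside the stand at (195,240), with the flux bottle and mug clear of it. I'll shift over and lower partway.

Emit:
{"api": "servo_tool", "payload": {"rows": [{"offset":[0.01,-0.04,0],"yaw":0,"claw":1},{"offset":[0.03,-0.13,0],"yaw":0,"claw":1},{"offset":[0.06,-0.27,0],"yaw":0,"claw":1},{"offset":[0.085,-0.4,0.02],"yaw":0,"claw":1},{"offset":[0.105,-0.5,0.06],"yaw":0,"claw":1},{"offset":[0.116,-0.546,0.12],"yaw":0,"claw":1},{"offset":[0.116,-0.546,0.22],"yaw":0,"claw":1},{"offset":[0.116,-0.546,0.32],"yaw":0,"claw":1},{"offset":[0.116,-0.546,0.4],"yaw":0,"claw":1},{"offset":[0.116,-0.546,0.46],"yaw":0,"claw":1},{"offset":[0.116,-0.546,0.5],"yaw":0,"claw":1},{"offset":[0.116,-0.546,0.5],"yaw":0,"claw":1}]}}

```text
time: 28.95
ee_pos: [0.5054, -0.288, 0.1211]
tcp_rot: [180.0, -0.3, -170.4]
wrist_force: [1.0, -0.3, -2.2]
opening: 0.016
grasp_force: 107.6
```

```bash
python3 q.py; python3 bd.py 9.5 .05 .1; python3 - <<'E'
from h import *
c=np.array([.606,-.2705]);a=np.radians(11.3);ux=np.array([np.cos(a),np.sin(a)]);uy=np.array([-ux[1],ux[0]])
for n in("scene","side"):
    f=np.load(n+"b.npz");p,d=f["p"],f["d"];P=cloud(n,p,d);h=cv2.cvtColor(p,cv2.COLOR_RGB2HSV).astype(int);g=(h[...,0]>50)&(h[...,0]<95)&(h[...,1]>70)
    s=(P[...,:2]-c)@ux;t=(P[...,:2]-c)@uy;m=(d>0)&g&(abs(s)<.1)&(abs(t)<.1)&(P[...,2]>.05);print(n,"board in stand",*rect(np.c_[s,t][:0] if 0 else np.c_[s[m],t[m]]))
    m=(d>0)&(abs(s)<.07)&(abs(t)<.08)&(P[...,2]>.054)&(P[...,2]<.065)&~g&(s>.042);print(" rail ends +x side",[(np.median(t[m&(sg*t>0)]).round(4),np.percentile(s[m&(sg*t>0)],97).round(4)) for sg in(-1,1) if (m&(sg*t>0)).any()])
E
```

```text
28.95 [-29.59   8.98  -0.14  81.15  -0.19 -39.15] [ 0.5054 -0.288   0.1211] [ 179.97   -0.32 -170.44] tool z deg [-0.32 -0.03] radial 0.27
scene 283 board in tool-frame s,t [104.7   4.9] [ 80.1 108.1] 5.1 pct [[0.0663, -0.0497], [0.14, 0.0589]] z 0.0714 deg [ 0.11 -0.22]
side 209 board in tool-frame s,t [102.4  -3.7] [ 79.7 113.3] 4.7 pct [[0.0639, -0.0589], [0.1393, 0.0515]] z 0.0701 deg [-0.16 -0.2 ]
scene board in stand [-27.5   2.5] [140.8 108. ] 3.4
 rail ends +x side [(np.float64(-0.0438), np.float64(0.0575)), (np.float64(0.0464), np.float64(0.0574))]
side board in stand [-28.8  -3.6] [117.8 138.2] 88.7
 rail ends +x side [(np.float64(-0.0462), np.float64(0.0565)), (np.float64(0.0502), np.float64(0.0544))]
```

Emit:
{"api": "servo_tool", "payload": {"rows": [{"offset":[0,0,0.03],"yaw":0,"claw":1},{"offset":[0,0,0.05],"yaw":0,"claw":1},{"offset":[0,0,0.06],"yaw":0,"claw":1},{"offset":[0,0,0.07],"yaw":0,"claw":1},{"offset":[0,0,0.08],"yaw":0,"claw":1},{"offset":[0,0,0.09],"yaw":0,"claw":1},{"offset":[0,0,0.1],"yaw":0,"claw":1},{"offset":[0,0,0.12],"yaw":0,"claw":1},{"offset":[0,0,0.15],"yaw":0,"claw":1},{"offset":[0,0,0.18],"yaw":0,"claw":1},{"offset":[0,0,0.18],"yaw":0,"claw":1},{"offset":[0,0,0.18],"yaw":0,"claw":1}]}}

```text
time: 30.55
ee_pos: [0.5054, -0.2881, 0.1033]
tcp_rot: [180.0, -0.3, -170.4]
wrist_force: [-0.4, -0.5, -1.5]
opening: 0.0162
grasp_force: 107.7
```

```bash
python3 q.py; python3 bd.py 9.5 .05 .075;
```

```text
30.55 [-29.6    9.23  -1.83  79.19  -0.19 -39.15] [ 0.5054 -0.2881  0.1033] [ 179.99   -0.31 -170.44] tool z deg [-0.31 -0.04] radial 0.25
scene 292 board in tool-frame s,t [102.9   1.9] [116.   80.2] 88.9 pct [[0.0675, -0.051], [0.1415, 0.0581]] z 0.0634 deg [-0.29  0.35]
side 211 board in tool-frame s,t [103.3  -1.5] [ 76.4 117.9] 1.8 pct [[0.0654, -0.0573], [0.1392, 0.0526]] z 0.062 deg [-0.88  0.04]
```

Emit:
{"api": "servo_tool", "payload": {"rows": [{"offset":[0.1,0,0.001],"yaw":0,"claw":1},{"offset":[0.25,0,0.001],"yaw":0,"claw":1},{"offset":[0.45,0,0.002],"yaw":0,"claw":1},{"offset":[0.65,0,0.003],"yaw":0,"claw":1},{"offset":[0.85,0,0.004],"yaw":0,"claw":1},{"offset":[1,0,0.005],"yaw":0,"claw":1}]}}

```text
time: 31.4
ee_pos: [0.4053, -0.3049, 0.1035]
tcp_rot: [-180.0, -0.3, -170.5]
wrist_force: [1.0, -0.8, -0.9]
opening: 0.0164
grasp_force: 107.8
```

Emit:
{"api": "servo_tool", "payload": {"rows": [{"offset":[0.2,0,0],"yaw":0,"claw":1},{"offset":[0.4,0,0],"yaw":0,"claw":1},{"offset":[0.6,0,0],"yaw":0,"claw":1},{"offset":[0.7,0,0],"yaw":0,"claw":1},{"offset":[0.7,0,0],"yaw":0,"claw":1}]}}

```text
time: 32.02
ee_pos: [0.3372, -0.3165, 0.1039]
tcp_rot: [-180.0, -0.3, -170.5]
wrist_force: [0.5, -0.4, -1.8]
opening: 0.0162
grasp_force: 107.8
```

```bash
python3 q.py; python3 - <<'E'
from h import *
c=np.array([.606,-.2705]);a=np.radians(11.3);ux=np.array([np.cos(a),np.sin(a)]);uy=np.array([-ux[1],ux[0]])
for n in("scene","side"):
    p,d=camera(n);np.savez(n+"c.npz",p=p,d=d);P=cloud(n,p,d);h=cv2.cvtColor(p,cv2.COLOR_RGB2HSV).astype(int);g=(h[...,0]>50)&(h[...,0]<95)&(h[...,1]>70)
    s=(P[...,:2]-c)@ux;t=(P[...,:2]-c)@uy;z=P[...,2];m=(d>0)&g&(abs(s)<.07)&(abs(t)<.09)&(z>.05)&(z<.075);A=np.c_[s[m],t[m],np.ones(m.sum())];k=np.linalg.lstsq(A,z[m],rcond=None)[0]
    print(n,"board in stand",*rect(np.c_[s[m],t[m]]),k[2].round(4),np.degrees(k[:2]).round(2))
cv2.imwrite("pics/c6.png",cv2.resize(np.load("scenec.npz")["p"][120:290,120:340,::-1],None,fx=3,fy=3))
E
```

```text
32.025 [-43.06  -7.13 -18.37  78.94  -0.24 -52.55] [ 0.3372 -0.3165  0.1039] [-179.99   -0.29 -170.5 ] tool z deg [-0.29 -0.05] radial 0.17
scene board in stand [1.1 2.8] [ 82.7 111.8] 3.1 0.0633 [0.12 0.2 ]
side board in stand [ 1.1 -4.8] [119.5  74.6] 89.8 0.0621 [0.34 0.39]
```

View pics/c6.png

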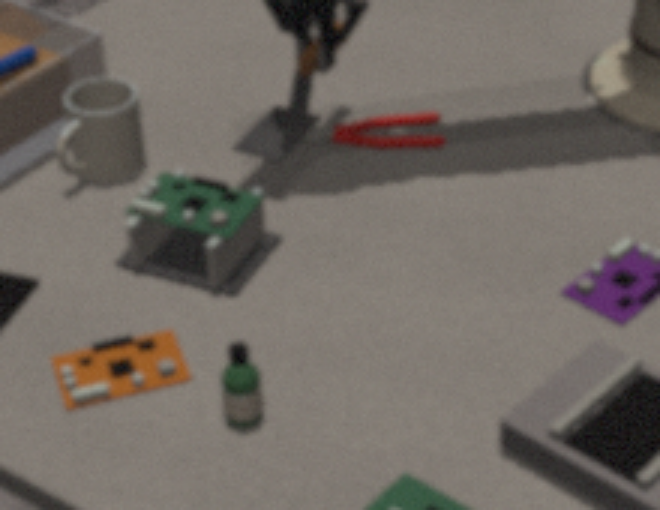

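The board sits across both rails (crop: board at about (200,205)) and the spatula is out at about (280,130). Now I'll take the spatula back to the open bench.

Emit:
{"api": "servo_tool", "payload": {"rows": [{"offset":[0,0,-0.2],"yaw":0,"claw":1},{"offset":[0,0.1,-0.5],"yaw":0,"claw":1},{"offset":[-0.1,0.35,-0.5],"yaw":0,"claw":1},{"offset":[-0.3,0.65,-0.5],"yaw":0,"claw":1},{"offset":[-0.5,0.95,-0.5],"yaw":0,"claw":1}]}}

```text
time: 32.75
ee_pos: [0.3723, -0.2132, 0.1535]
tcp_rot: [180.0, -0.3, -170.4]
wrist_force: [0.7, -0.2, -1.6]
opening: 0.0163
grasp_force: 107.8
```

Emit:
{"api": "servo_tool", "payload": {"rows": [{"offset":[-0.2,0.3,0],"yaw":0,"claw":1},{"offset":[-0.4,0.6,0],"yaw":0,"claw":1},{"offset":[-0.6,0.9,0],"yaw":0,"claw":1}]}}

```text
time: 33.12
ee_pos: [0.4166, -0.114, 0.1531]
tcp_rot: [180.0, -0.3, -170.4]
wrist_force: [0.4, -0.4, -1.4]
opening: 0.016
grasp_force: 107.8
```

Emit:
{"api": "servo_tool", "payload": {"rows": [{"offset":[-0.25,0.3,0],"yaw":0,"claw":1},{"offset":[-0.5,0.6,0],"yaw":0,"claw":1},{"offset":[-0.7,0.88,0],"yaw":0,"claw":1},{"offset":[-0.7,0.88,0],"yaw":0,"claw":1},{"offset":[-0.7,0.88,0],"yaw":0,"claw":1}]}}

```text
time: 33.75
ee_pos: [0.4701, -0.017, 0.1525]
tcp_rot: [180.0, -0.4, -170.4]
wrist_force: [-0.9, 0.5, -1.8]
opening: 0.0162
grasp_force: 107.8
```

Emit:
{"api": "servo_tool", "payload": {"rows": [{"offset":[0,0,0.3],"yaw":0,"claw":1},{"offset":[0,0,0.6],"yaw":0,"claw":1},{"offset":[0,0,0.8],"yaw":0,"claw":1},{"offset":[0,0,0.9],"yaw":0,"claw":1},{"offset":[0,0,0.9],"yaw":0,"claw":1}]}}

```text
time: 34.38
ee_pos: [0.4693, -0.0176, 0.0626]
tcp_rot: [180.0, -0.4, -170.5]
wrist_force: [-0.0, 0.9, -1.6]
opening: 0.0163
grasp_force: 107.9
```

Lower the last 7 mm, release and rise.

Emit:
{"api": "servo_tool", "payload": {"rows": [{"offset":[0,0,0.03],"yaw":0,"claw":1},{"offset":[0,0,0.05],"yaw":0,"claw":1},{"offset":[0,0,0.065],"yaw":0,"claw":1},{"offset":[0,0,0.07],"yaw":0,"claw":1},{"offset":[0,0,0.07],"yaw":0,"claw":1}]}}

```text
time: 35.0
ee_pos: [0.4696, -0.0172, 0.0558]
tcp_rot: [180.0, -0.3, -170.4]
wrist_force: [-0.5, 0.1, -1.2]
opening: 0.016
grasp_force: 107.9
```

Emit:
{"api": "servo_tool", "payload": {"rows": [{"offset":[0,0,0],"yaw":0,"claw":0.7},{"offset":[0,0,0],"yaw":0,"claw":0.5},{"offset":[0,0,0],"yaw":0,"claw":0.2},{"offset":[0,0,0],"yaw":0,"claw":0},{"offset":[0,0,0],"yaw":0,"claw":0},{"offset":[0,0,-0.2],"yaw":0,"claw":0},{"offset":[0,0,-0.5],"yaw":0,"claw":0},{"offset":[0,0,-1],"yaw":0,"claw":0},{"offset":[0,0,-1],"yaw":0,"claw":0},{"offset":[0,0,-1],"yaw":0,"claw":0}]}}

```text
time: 36.25
ee_pos: [0.4701, -0.0172, 0.1553]
tcp_rot: [180.0, -0.3, -170.4]
wrist_force: [0.3, 0.1, -1.3]
opening: 0.0854
grasp_force: 0.0
```

```bash
python3 - <<'E'
from h import *
p,d=camera("scene");P=cloud("scene",p,d);x,y,z=P[...,0],P[...,1],P[...,2];h=cv2.cvtColor(p,cv2.COLOR_RGB2HSV).astype(int)
m=(d>0)&(x>.3)&(x<.5)&(abs(y)<.07)&(z>.03)&(z<.07)&(h[...,1]>90)&(h[...,0]<20);print("handle",m.sum(),*rect(P[m][:,:2]),np.percentile(z[m],[10,50,95]))
cv2.imwrite("pics/c7.png",cv2.resize(p[120:320,120:400,::-1],None,fx=2.5,fy=2.5))
E
```

```text
handle 129 [452.6 -16. ] [97.7 16.4] 9.7 [0.04849826 0.0609394  0.06545744]
```

View pics/c7.png

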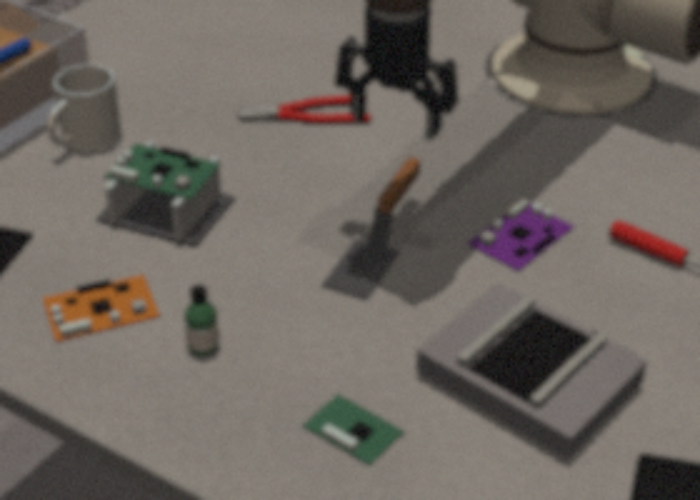

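The picture shows the board on the stand at about (165,175) and the spatula flat on the bench at about (370,250), released and away from everything. I'm handing in.

```bash
python3 -c "
from workcell import *
print(job_done())"
```

```text
the job is handed in; nothing more can be done
None
```

I handed the job in at about 36 s: the board lies level across both rails of the cooling stand, within about 5 mm of centre by camera, and the spatula is flat on the open bench, clear of stand and preheater; the judge returned no verdict.

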